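Pack the fallen oil bottle and close the spares carton

TASK

The square oil bottle has fallen over on the machine table: stand it gently upright in the empty bay of the cardboard carton, next to the motor. Then close the carton: fold both short end flaps down flat first, and after them the wide cover flap down flat over both. Do not knock over or shift the other things on the table, nor tip the motor over.

Things in the scene. Friction and masses are not known exactly. Their poses are not given: they have to be found in the camera images.
- carton: Brown cardboard carton, open at the top, fixed to the table: 140 mm along its x, 240 along its y, walls and floor 4 mm thick. Origin: centre of its underside, z up. Near (-x), left (+y) and right (-y) walls 110 mm high, far (+x) wall 115. Flaps of 4 mm board on the left, right and far walls, none on the near one; they start open, leaning outward, and their stiff hinges stay where left.
- end_flap_left (a joint): Left end flap (rad): 0 = closed flat, 1.57 = upright, more = leaning outward, stop at 2.6. 128 mm wide along the carton's x, 65 mm from hinge to free edge. Hinge line along the carton's x at y = +120, z = 110 mm in the carton's frame. Closed, its top face is at z = 114 mm. About 0.5 N at the free edge moves it.
- end_flap_right (a joint): Angle of the right end flap (rad), the mirror image of the left: hinge line along the carton's x at y = -120, z = 110 mm; 0 = closed flat, more = opened outward, stop at 2.6.
- cover_flap (a joint): Angle of the wide cover flap (rad): 0 = closed flat over the end flaps; 1.57 = upright; more = leaning outward (away from the robot); stop at 2.4. 240 mm wide along the carton's y, 140 mm from hinge to free edge. Hinge line along the carton's y at x = +70, z = 115 mm in the carton's frame; closed, its top face is at z = 119 mm.
- bay (a point): Centre of the floor of the empty bay, at (0, -34, 4) mm in the carton's frame: the bay runs y from -116 to +48, x from -66 to +66 mm. Beyond it a divider at y = +50 mm, 60 mm high, parts off the small bay (y from +52 to +116) where the motor stands.
- end_flap_left_edge (a point): Middle of the free edge of the left end flap.
- end_flap_right_edge (a point): Middle of the free edge of the right end flap.
- cover_flap_edge (a point): Middle of the free edge of the cover flap.
- bottle: White plastic oil bottle with a square body 34 x 34 mm and 86 mm tall, with a round black cap (22 mm across, 16 mm high) on top: 102 mm in all, 0.12 kg. Origin: centre of its base; z points from base to cap. It starts lying on a flat side on the table, to the left or to the right of the carton, its cap pointing roughly away from the robot.
- motor: Small square motor 42 x 42 x 52 mm with a thin shaft up to 76 mm, standing loose in the carton's small bay. Origin: centre of its underside, z along the shaft.
- grease_jar: Bystander: upright round jar with black lid, 48 mm across, 70 mm high, on the other side of the carton from the bottle. Origin: centre of its underside.
- screw_cup: Bystander: grey open cup, 66 mm across, 55 mm high. Origin: centre of its underside.
- roller: Bystander: steel flanged roller, 44 mm across, 58 mm high. Origin: centre of its underside.
- bushing: Bystander: brass bushing, 34 mm across, 22 mm high. Origin: centre of its underside.
- gripper_jaw: Bystander: L-shaped aluminium jaw, 50 x 30 x 32 mm. Origin: centre of its underside.
- wrench: Bystander: steel wrench, 150 mm long, lying flat behind the carton. Origin: middle of its underside.
- air_cylinder: Bystander: aluminium air cylinder 45 x 110 x 57 mm with a rod at one end, behind the carton. Origin: centre of its underside.
Not all that is in view belongs to the job. Leave any purple look-alike of the motor alone.

How it is judged:
On the way, in this order (a step that is already met when the one before it is completed fails the run):
1. the bottle stands upright on the floor of the carton's empty bay, let go, the cover flap still open (x of bottle in the frame of carton between -0.066 and 0.066 m and y of bottle in the frame of carton between -0.116 and 0.048 m and z of bottle in the frame of carton below 0.012 m and angle between bottle's own z axis and vertical below 0.15 rad and contact force between the fingers and bottle below 0.05 N and linear speed of bottle below 0.03 m/s and value of joint cover_flap above 1.2 rad), for 0.2 s.
2. both end flaps are folded down while the cover flap is still open (value of joint each of end_flap_left, end_flap_right below 0.2 rad and value of joint cover_flap above 0.8 rad), for 0.1 s.
At the end, for the whole second after the job is handed in: Both end flaps within 0.12 rad and the cover flap within 0.10 rad of flat; the bottle at rest in the carton's large bay, its base within 8 mm of the carton's floor and its axis within 0.15 rad of vertical; the motor still standing (within 0.2 rad) in its own bay (value of joint each of end_flap_left, end_flap_right below 0.12 rad and value of joint cover_flap below 0.1 rad and x of bottle in the frame of carton between -0.066 and 0.066 m and y of bottle in the frame of carton between -0.116 and 0.048 m and z of bottle in the frame of carton below 0.012 m and angle between bottle's own z axis and vertical below 0.15 rad and linear speed of bottle below 0.03 m/s and angle between motor's own z axis and vertical below 0.2 rad and z of motor in the frame of carton below 0.015 m and y of motor in the frame of carton above 0.052 m); the robot touches nothing.
It fails at once if the bottle is dropped into the carton (faster than 0.7 m/s inside it) (x of bottle in the frame of carton between -0.066 and 0.066 m and y of bottle in the frame of carton between -0.116 and 0.048 m and z of bottle in the frame of carton below 0.1 m and linear speed of bottle above 0.7 m/s).
It fails at once if a bystander is shifted by more than 30 mm (distance of any of grease_jar, screw_cup, roller, bushing, gripper_jaw, wrench, air_cylinder from where it was at the start of the episode above 0.03 m).
It fails at once if a standing bystander is knocked over (angle between any of grease_jar, screw_cup, roller, bushing, gripper_jaw, wrench, air_cylinder's own z axis and vertical above 0.5 rad).
It also fails if it takes over 72 s, if anything falls off the work surface, if the arm or the gripper's body presses on something with over 40 N, if the wrist force passes 120 N, or if a joint passes its speed limit or range.

ROBOT

A 7-joint arm with a two-finger parallel gripper is mounted at the origin on the work surface. World frame = base frame: x ahead of the robot, y to its left, z up, the work surface at z = 0. Lengths are in m, angles in rad, forces in N, time in s.
With the tool pointing down it reaches from about 0.4 to 0.85 m from the base axis. Payload 10.4 kg.
Tool frame: the origin (TCP) lies midway between the tips of the shut fingers; the grasp point (between the pads) lies r.grip_point_offset behind it (r.grip_point_offset is the distance from the TCP to the grasp point, in m); z points along the fingers, y is the line along which they close (so a half turn about z gives the same grasp; the last joint's range is limited). The gripper opens to 87 mm and grips with 3 to 60 N. Pads are 19 mm wide; open, the fingers measure 117 mm over their backs; the gripper's body (75 mm by 190 mm) begins 51 mm behind the grasp point.
Start: joints at [-1.216, 0.332, -0.065, 1.46, 0.022, 1.35, -0.088], TCP at [0.231, 0.581, 0.223] pointing down, gripper open.
Joint ranges: [-2.6, 2.6], [-0.5, 2.12], [-1.47, 1.34], [0.16, 2.42], [-1.27, 4.41], [0.06, 2.06], [-2.6, 2.6]. Speed limits (rad/s): [2.22, 2.22, 2.79, 2.79, 3.14, 3.14, 3.14].

INTERFACE

Orientations are given as a unit quaternion [x, y, z, w].
In Python, from bench import r gives the robot as it stands.
- The arm moves only by the tool play_rows, never from a script. Its arguments are lists of equal length, an entry for each row: "claw": the closure, from 0 (fully open) to 1 (shut); "delta_pos": the shift along the tool's x, y, z scaled (see below), a list of three; "delta_rot": the turn, a rotation vector about the tool's x, y, z scaled (see below), a list of three. A call has 1 to 8 rows; each row shifts and turns the commanded pose from where the row before left it, along the tool's axes as they then stand; what a row does not reach is not made up. The controller multiplies each number of a shift by 200 mm and each number of a turn by pi rad. A row lasts 1/10 s, in which the tool goes at most 50 mm and 8.59 degrees, less where a joint would pass 70% of its speed; a pose out of reach is approached as far as the arm can. A call with a number of a shift or a turn outside -1 to 1 is refused whole. A call with a gripper value outside its range is refused whole. The fingers move at their own pace and stop on an object; "squeeze" is the grip in N (left out, the last holds). Time passes only in rows, so rows that do not move let the fingers close. It gives the time, the measured TCP pose, the force, the opening and the grip force at its end, in the units of the state.
- r.read_state(): the state, without advancing time (a new reading comes with each control period).
- r.camera(name): name is "scene" or "top" or "wrist"; returns a dict with "pixels" (420x560x3 uint8, red, green, blue), "camera_matrix" (3x3 intrinsics, pixels), "D" ([k1, k2, p1, p2, k3] as OpenCV has them; the pictures are not rectified), "cam_to_world" (4x4, takes a point from camera to world coordinates); the wrist camera has in their place "hand_eye" (4x4, takes a point from camera to tool coordinates, whose origin is the TCP and whose axes are the flange's). Camera axes: x right, y up, looking along -z (the intrinsics and any distortion apply to the point x, -y, -z); pixel columns grow to the right and rows downward; lengths in m; the calibration is good to about 2 mm. A picture is of the moment at which its call begins: read the wrist's pose just before it. There is no depth.
- r.close_job(): hands the job in; it is judged then, once.
The state is a dict: "time": time; "joint_positions": joint angles; "joint_vel": joint speeds; "joint_torque": joint torques, N m; "ee_pos": TCP position; "eef_rot": TCP orientation; "ft_force": force on the tool from outside, world axes, zero at the start; "torque": the same for the moment, N m; "width": finger opening in m; "grip_force": force on a finger pad.
Only numpy, scipy, OpenCV 4.12 (cv2) and the standard library are available. Lean on these libraries where they do the work, as an engineer would, in place of code of your own. Each camera call takes 0.05 s, during which the arm holds its last target. There are 200 camera calls.

## Working session

There is one attempt and no reset: what is moved stays moved. The work goes in short steps, Python scripts to look and compute and a tool call to move; the robot and the scene stay as the last step left them, time stands still between calls to the robot, and variables do not carry over. Pictures are saved under pics/ and viewed, at most 10 in all, crops included, and the job is handed in when it is done.

Besides the shell and the picture viewer there is one more tool, called after "Emit:" as name(argument=value, ...) on one line, values as JSON. play_rows: Moves the arm, as the interface text tells. Shifts and turns lie within -1 to 1; 1 stands for 200 mm of shift or pi rad of turn. Its arguments: {"type":"object","properties":{"claw":{"type":"array"},"delta_pos":{"type":"array"},"delta_rot":{"type":"array"},"squeeze":{"type":"number"}},"required":["claw","delta_pos","delta_rot"]}

```bash
ls; mkdir -p pics
cat > h.py <<'E'
from bench import r
import numpy as np, cv2
from scipy.spatial.transform import Rotation as R
def cam(n):
    s=r.read_state(); c=r.camera(n)
    if 'cam_to_world' in c: T=np.array(c['cam_to_world'])
    else:
        W=np.eye(4);W[:3,:3]=R.from_quat(s['eef_rot']).as_matrix();W[:3,3]=s['ee_pos'];T=W@np.array(c['hand_eye'])
    return dict(im=np.array(c['pixels']),K=np.array(c['camera_matrix'],float),D=np.array(c['D'],float),T=T)
def save(c,name,s=1):
    im=c['im'][:,:,::-1]; cv2.imwrite('pics/'+name,im)
def rays(c,px):
    p=cv2.undistortPoints(np.array(px,float).reshape(-1,1,2),c['K'],c['D']).reshape(-1,2)
    d=np.c_[p[:,0],-p[:,1],-np.ones(len(p))]@c['T'][:3,:3].T
    return c['T'][:3,3],d
def plane(c,px,z):
    o,d=rays(c,px); return o+d*((z-o[2])/d[:,2])[:,None]
def proj(c,P):
    P=(np.array(P,float).reshape(-1,3)-c['T'][:3,3])@c['T'][:3,:3]
    P=P*[1,-1,-1]
    return cv2.projectPoints(P,np.zeros(3),np.zeros(3),c['K'],c['D'])[0].reshape(-1,2)
def tri(c1,p1,c2,p2):
    o1,d1=rays(c1,p1);o2,d2=rays(c2,p2);out=[]
    for a,b in zip(d1,d2):
        t=np.linalg.lstsq(np.c_[a,-b],o2-o1,rcond=None)[0]
        x,y=o1+a*t[0],o2+b*t[1]; out.append(np.r_[(x+y)/2,np.linalg.norm(x-y)])
    return np.array(out)
E
python3 - <<'E'
from h import *
for n in('scene','top'):
    c=cam(n);save(c,n+'0.png');np.save('pics/'+n+'0.npy',c,allow_pickle=True);print(n,c['T'].round(3).tolist(),c['K'].round(1).tolist(),c['D'])
s=r.read_state();print(s, r.grip_point_offset)
E
```

```text
pics
scene [[0.944, 0.246, -0.219, 0.376], [-0.329, 0.68, -0.655, -0.622], [-0.012, 0.691, 0.723, 0.783], [0.0, 0.0, 0.0, 1.0]] [[415.1, 0.0, 273.9], [0.0, 415.1, 207.3], [0.0, 0.0, 1.0]] [0.03179327 0.         0.         0.         0.        ]
top [[0.024, 0.992, -0.124, 0.436], [-1.0, 0.023, -0.006, -0.019], [-0.003, 0.124, 0.992, 1.266], [0.0, 0.0, 0.0, 1.0]] [[458.0, 0.0, 285.6], [0.0, 458.0, 204.2], [0.0, 0.0, 1.0]] [-0.02763465  0.          0.          0.          0.        ]
{'time': 0.1, 'joint_positions': array([-1.21561169,  0.33280519, -0.06469917,  1.4608699 ,  0.02157064,
        1.3498733 , -0.08850065]), 'joint_vel': array([-1.32500803e-03, -2.75527156e-05,  6.14387845e-04, -2.91591478e-03,
       -1.07188163e-04,  2.77355572e-03,  3.88653439e-04]), 'joint_torque': array([ 1.27595737e-03, -6.24542928e+01,  2.45351857e-02, -3.90720928e+01,
       -6.14206656e-02,  3.66803468e-02,  4.23802271e-05]), 'ee_pos': array([0.23040579, 0.58060945, 0.22182965]), 'eef_rot': array([ 1.87765300e-01,  9.82213721e-01, -6.22228412e-04, -1.04599461e-04]), 'ft_force': array([ 0.19726651,  0.22693921, -1.10896798]), 'torque': array([ 0.00355356, -0.01408639, -0.0588845 ]), 'grip_force': 0.0, 'width': 0.08695113448338315} 0.0187
```

View pics/scene0.png

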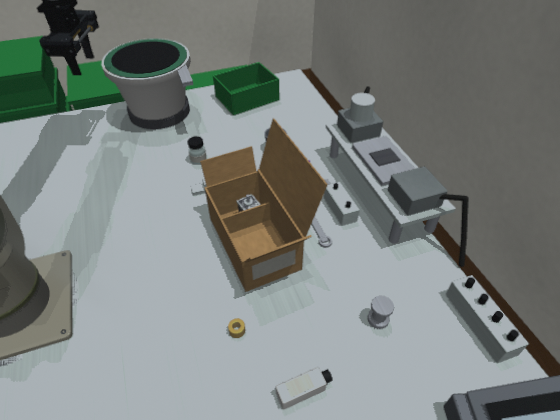

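View pics/top0.png

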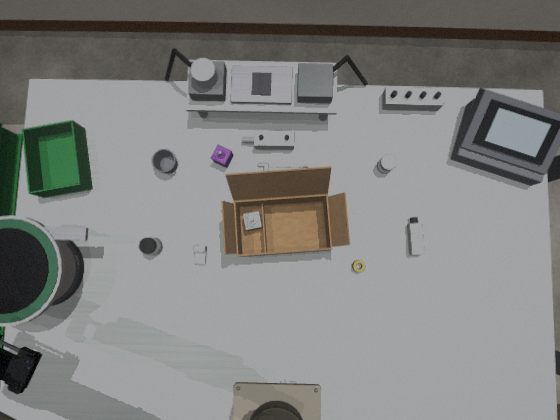

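The scene view shows the open carton around (255,230), the bottle at (302,387), the bushing at (237,327) and the roller at (380,310). In the top view the carton is around (290,215), the bottle at (416,237) with its cap at (414,220), and the jar at (149,246). Next I'll zoom in to get corner pixels.

Run:
```python
from h import *
t=np.load('pics/top0.npy',allow_pickle=True).item();s=np.load('pics/scene0.npy',allow_pickle=True).item()
a=t['im'][155:265,215:375,::-1];b=s['im'][110:290,180:340,::-1]
A=cv2.resize(a,None,fx=5,fy=5,interpolation=3);cv2.imwrite('pics/a.png',A)
B=cv2.resize(b,None,fx=3.3333,fy=3.3333,interpolation=3);cv2.imwrite('pics/b.png',B)
# bottle masks
def blob(c,x0,x1,y0,y1,f):
    h=cv2.cvtColor(c['im'],cv2.COLOR_RGB2HSV).astype(int);m=f(h)[y0:y1,x0:x1].astype(np.uint8)
    n,l,st,ce=cv2.connectedComponentsWithStats(m);i=1+st[1:,4].argmax()
    cn=cv2.findContours((l==i).astype(np.uint8),0,2)[0][0]+[x0,y0]
    return ce[i]+[x0,y0],st[i],cv2.minAreaRect(cn)
for n,c,w in(('top',t,(395,440,205,270)),('scene',s,(265,345,355,415))):
    print(n,'cap',blob(c,*w,lambda h:h[...,2]<70))
    im=c['im'][w[2]:w[3],w[0]:w[1]]
    print(cv2.cvtColor(im,cv2.COLOR_RGB2HSV)[::6,::4].tolist()[len(im)//12])
```

```text
top cap (array([412.80645161, 219.74193548]), array([15, 13,  7,  5, 31], dtype=int32), ((413.0, 220.0), (4.0, 6.0), 90.0))
[[105, 3, 165], [110, 5, 166], [105, 3, 167], [30, 2, 105], [120, 2, 163], [0, 0, 164], [90, 2, 164], [120, 4, 143], [120, 2, 164], [120, 2, 165], [120, 3, 166], [120, 3, 164]]
scene cap (array([326.9  , 375.775]), array([57, 15, 10, 13, 80], dtype=int32), ((327.2000427246094, 375.9000244140625), (11.62755298614502, 6.7082037925720215), 63.43495178222656))
[[100, 17, 182], [100, 17, 181], [100, 17, 182], [98, 6, 162], [103, 17, 182], [97, 13, 179], [60, 9, 175], [50, 9, 173], [43, 10, 172], [60, 10, 176], [75, 12, 177], [56, 10, 175], [72, 7, 174], [102, 18, 182], [104, 16, 179], [70, 7, 110], [88, 19, 172], [103, 17, 182], [103, 17, 182], [102, 18, 182]]
```

View pics/a.png

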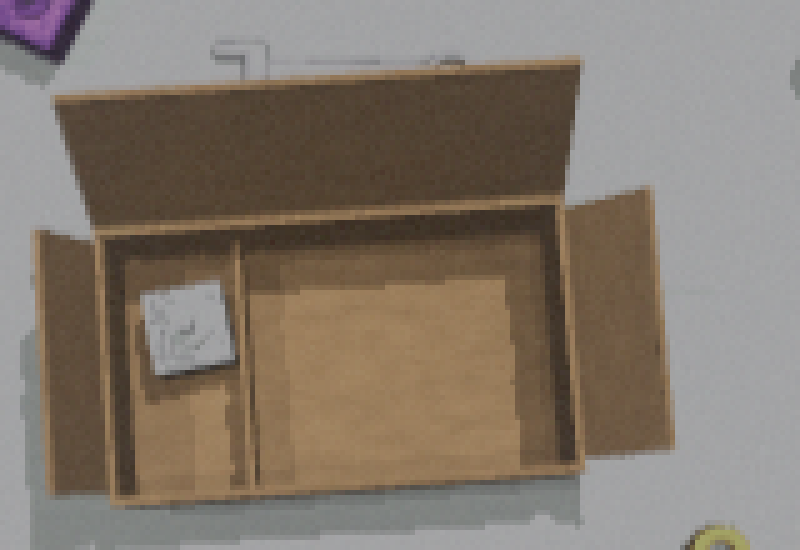

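View pics/b.png

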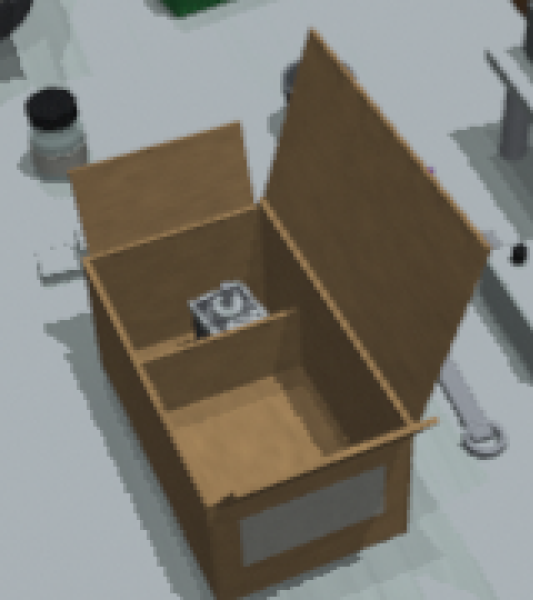

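The top crop shows the carton rim corners at (112,506), (583,470), (563,205) and (97,235) in crop pixels. The flap edges and cover edge are clear too. The scene crop shows the left rim corners at (85,260) and (260,205), and the right ones at (212,500) and (412,425). The motor sits in the left bay.

Run:
```python
from h import *
t=np.load('pics/top0.npy',allow_pickle=True).item();s=np.load('pics/scene0.npy',allow_pickle=True).item()
A=lambda p:np.array(p)/5-.4+[215,155]
B=lambda p:np.array(p)/3.3333-.35+[180,110]
names='NL FL FR NR cL cR lF lN rF'.split()
a=A([(112,506),(97,232),(563,202),(583,470),(55,97),(581,60),(36,231),(50,494),(651,187)])
b=B([(85,260),(263,203),(412,427),(212,500),(312,30),(488,248),(238,124),(70,172),(437,420)])
P=tri(t,a,s,b)
for n,p in zip(names,P):print(n,p.round(4))
Z=plane(t,a[[0,3]],.11);print('rim near on z=.11',Z.round(4)); print(plane(t,a[[1,2]],.115).round(4))
# motor top centre
print(tri(t,A([(188,325)]),s,B([(228,300)])))
at=cv2.resize(t['im'][205:265,385:450,::-1],None,fx=6,fy=6,interpolation=3)
bs=cv2.resize(s['im'][360:415,268:338,::-1],None,fx=5.5,fy=5.5,interpolation=3)
C=np.zeros((max(at.shape[0],bs.shape[0]),800,3),np.uint8);C[:at.shape[0],:at.shape[1]]=at;C[:bs.shape[0],400:400+bs.shape[1]]=bs
cv2.imwrite('pics/c.png',cv2.convertScaleAbs(C,alpha=1.3,beta=-20))
```

```text
NL [0.4482 0.1067 0.1067 0.0024]
FL [5.859e-01 1.193e-01 1.088e-01 5.000e-04]
FR [ 0.6071 -0.1179  0.1121  0.002 ]
NR [ 0.4725 -0.1297  0.1122  0.0039]
cL [0.6286 0.1244 0.2461 0.001 ]
cR [ 0.6509 -0.1133  0.2476  0.0008]
lF [0.5774 0.142  0.1676 0.0008]
lN [0.4519 0.1299 0.1684 0.0011]
rF [ 0.6067 -0.156   0.1626  0.0008]
rim near on z=.11 [[ 0.447   0.1065  0.11  ]
 [ 0.4706 -0.1296  0.11  ]]
[[ 0.5848  0.1186  0.115 ]
 [ 0.6057 -0.1174  0.115 ]]
[[5.43146030e-01 7.48495621e-02 6.42941807e-02 4.86471385e-05]]
```

View pics/c.png

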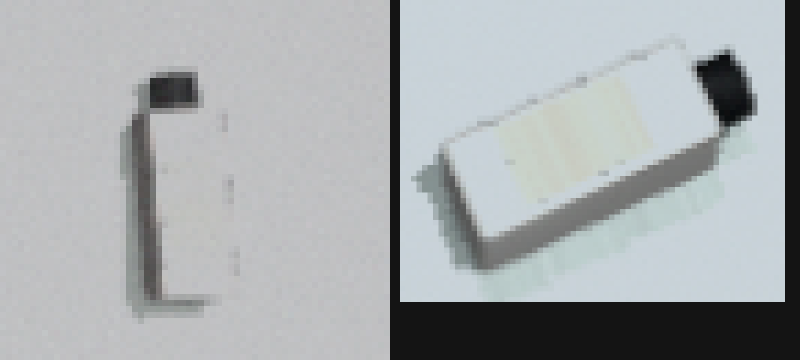

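The crop shows the bottle's top face in both views. In the top view its corners are about (150,108), (162,300), (238,300) and (225,108). In the scene half they are (440,150), (490,238), (720,135) and (675,40).

```bash
cat >> h.py <<'E'
def pose(u_yaw,alpha):
    # tool tilted: approach dir = -sin(alpha)*u - cos(alpha) z ; tool y horizontal = u rotated -90deg
    u=np.array([np.cos(u_yaw),np.sin(u_yaw),0]);z=-np.sin(alpha)*u-np.cos(alpha)*np.array([0,0,1.])
    y=np.array([u[1],-u[0],0]);return R.from_matrix(np.c_[np.cross(y,z),y,z])
def plan(p,Rt,n=None,s=None,tip=False,start=None):
    "rows from measured pose to TCP p (or grasp point p if tip)"
    s=r.read_state() if start is None else None
    p0,R0=(s['ee_pos'],R.from_quat(s['eef_rot'])) if start is None else start
    p=np.array(p,float)
    if tip:p=p+Rt.apply([0,0,r.grip_point_offset])
    rv=(R0.inv()*Rt).as_rotvec();L=np.linalg.norm(p-p0);a=np.linalg.norm(rv)
    n=n or int(max(np.ceil(L/.045),np.ceil(a/.14),1))
    print('from',p0.round(4),'to',p.round(4),'n',n,'ang',a.round(3))
    for k in range(n):
        Rk=R0*R.from_rotvec(rv*k/n);print((Rk.inv().apply((p-p0)/n)/.2).round(3).tolist())
    print('rot',(rv/n/np.pi).round(4).tolist())
    return p,Rt
E
python3 - <<'E'
from h import *
t=np.load('pics/top0.npy',allow_pickle=True).item();s=np.load('pics/scene0.npy',allow_pickle=True).item()
A=lambda p:np.array(p)/6-.4+[385,205]
B=lambda p:(np.array(p)-[400,0])/5.5-.4+[268,360]
# order: near-left, near-right, far-right, far-left
a=A([(162,300),(238,300),(225,108),(150,108)]);b=B([(440,150),(490,238),(720,135),(675,40)])
print(tri(t,a,s,b).round(4)); print(plane(t,a,.034).round(4)); print(plane(s,b,.034).round(4))
print('cap',tri(t,[[413.8,219.7]],s,[[326.9,375.8]]))
plan([.45,.1,.38],pose(0,0))
E
```

```text
[[ 4.618e-01 -3.542e-01  2.790e-02  2.000e-04]
 [ 4.646e-01 -3.867e-01  3.520e-02  4.400e-03]
 [ 5.479e-01 -3.818e-01  3.370e-02  1.100e-03]
 [ 5.471e-01 -3.483e-01  3.200e-02  1.500e-03]]
[[ 0.4618 -0.3526  0.034 ]
 [ 0.4625 -0.3866  0.034 ]
 [ 0.5484 -0.3818  0.034 ]
 [ 0.5476 -0.348   0.034 ]]
[[ 0.461  -0.3564  0.034 ]
 [ 0.4669 -0.3866  0.034 ]
 [ 0.5473 -0.3818  0.034 ]
 [ 0.5459 -0.3489  0.034 ]]
cap [[ 0.55801626 -0.36385593  0.01869005  0.00157672]]
from [0.2304 0.5806 0.2218] to [0.45 0.1  0.38] n 20 ang 2.764
[-0.095, -0.091, -0.039]
[-0.107, -0.077, -0.039]
[-0.117, -0.062, -0.039]
[-0.124, -0.045, -0.039]
[-0.129, -0.028, -0.039]
[-0.132, -0.01, -0.039]
[-0.132, 0.009, -0.039]
[-0.129, 0.027, -0.04]
[-0.125, 0.044, -0.04]
[-0.117, 0.061, -0.04]
[-0.108, 0.076, -0.04]
[-0.096, 0.091, -0.04]
[-0.083, 0.103, -0.04]
[-0.068, 0.113, -0.04]
[-0.052, 0.122, -0.04]
[-0.034, 0.128, -0.04]
[-0.016, 0.131, -0.04]
[0.002, 0.132, -0.04]
[0.02, 0.131, -0.04]
[0.038, 0.127, -0.04]
rot [-0.0, 0.0, 0.044]
```

Emit:
play_rows(claw=[0, 0, 0, 0, 0, 0, 0, 0], delta_pos=[[-0.095, -0.091, -0.1], [-0.107, -0.077, -0.1], [-0.117, -0.062, -0.1], [-0.124, -0.045, -0.1], [-0.13, -0.028, -0.1], [-0.132, -0.01, -0.1], [-0.132, 0.009, -0.1], [-0.13, 0.027, -0.1]], delta_rot=[[0, 0, 0.044], [0, 0, 0.044], [0, 0, 0.044], [0, 0, 0.044], [0, 0, 0.044], [0, 0, 0.044], [0, 0, 0.044], [0, 0, 0.044]])

```text
time: 0.9
ee_pos: [0.3189, 0.3873, 0.3831]
eef_rot: [0.678, 0.735, -0.0, -0.0]
ft_force: [0.5, 0.3, 0.2]
width: 0.0872
grip_force: 0.0
```

Run:
```python
from h import *
s=r.read_state();print(s['joint_positions'].round(3),s['eef_rot'])
plan([.5,-.3,.33],pose(.055,0))
```

```text
[-1.101  0.018  0.13   1.496 -0.002  1.629 -0.889] [ 6.77720801e-01  7.35319292e-01 -2.32134944e-04 -3.47915406e-05]
from [0.3189 0.3873 0.3831] to [ 0.5  -0.3   0.33] n 16 ang 1.597
[-0.219, 0.039, 0.017]
[-0.214, 0.061, 0.017]
[-0.207, 0.082, 0.017]
[-0.197, 0.102, 0.017]
[-0.186, 0.121, 0.017]
[-0.173, 0.139, 0.017]
[-0.159, 0.155, 0.017]
[-0.142, 0.17, 0.017]
[-0.125, 0.184, 0.017]
[-0.106, 0.195, 0.017]
[-0.086, 0.205, 0.017]
[-0.065, 0.212, 0.017]
[-0.043, 0.218, 0.017]
[-0.021, 0.221, 0.017]
[0.001, 0.222, 0.017]
[0.023, 0.221, 0.017]
rot [-0.0, 0.0, 0.0318]
```

Emit:
play_rows(claw=[0, 0, 0, 0, 0, 0, 0, 0], delta_pos=[[-0.219, 0.039, 0], [-0.214, 0.061, 0], [-0.207, 0.082, 0], [-0.197, 0.102, 0], [-0.186, 0.121, 0], [-0.173, 0.139, 0], [-0.159, 0.155, 0], [-0.142, 0.17, 0]], delta_rot=[[0, 0, 0.032], [0, 0, 0.032], [0, 0, 0.032], [0, 0, 0.032], [0, 0, 0.032], [0, 0, 0.032], [0, 0, 0.032], [0, 0, 0.032]])

```text
time: 1.7
ee_pos: [0.4105, 0.0433, 0.3824]
eef_rot: [0.911, 0.412, 0.0, -0.0]
ft_force: [1.0, 0.4, -0.6]
width: 0.087
grip_force: 0.0
```

Emit:
play_rows(claw=[0, 0, 0, 0, 0, 0, 0, 0], delta_pos=[[-0.125, 0.184, 0.017], [-0.106, 0.195, 0.017], [-0.086, 0.205, 0.017], [-0.065, 0.212, 0.017], [-0.043, 0.218, 0.017], [-0.021, 0.221, 0.017], [0.001, 0.222, 0.017], [0.023, 0.221, 0.017]], delta_rot=[[0, 0, 0.032], [0, 0, 0.032], [0, 0, 0.032], [0, 0, 0.032], [0, 0, 0.032], [0, 0, 0.032], [0, 0, 0.032], [0, 0, 0.032]])

```text
time: 2.5
ee_pos: [0.5009, -0.2999, 0.3552]
eef_rot: [1.0, 0.023, 0.0, 0.0]
ft_force: [1.1, 0.8, 1.3]
width: 0.0871
grip_force: 0.0
```

Run:
```python
from h import *
s=r.read_state();print(s['joint_positions'].round(3),s['eef_rot'])
q=[-.0,.0]
plan([.56,-.364,.1],pose(.055,.7),tip=True)
# link-length fit from the states seen (planar): r=a s2+b s24 ;
```

```text
[-0.305  0.284  0.985  1.384 -0.236  1.596 -0.869] [9.99724894e-01 2.34527407e-02 3.19476887e-04 5.50910261e-05]
from [ 0.5009 -0.2999  0.3552] to [ 0.548  -0.3647  0.0857] n 7 ang 0.701
[0.031, 0.048, 0.193]
[0.05, 0.048, 0.188]
[0.069, 0.048, 0.183]
[0.087, 0.048, 0.175]
[0.104, 0.048, 0.165]
[0.12, 0.048, 0.154]
[0.134, 0.048, 0.141]
rot [-0.0001, -0.0319, -0.0004]
```

Emit:
play_rows(claw=[0, 0, 0, 0, 0, 0, 0, 0], delta_pos=[[0.031, 0.048, 0.193], [0.05, 0.048, 0.188], [0.07, 0.048, 0.183], [0.087, 0.048, 0.175], [0.104, 0.048, 0.165], [0.12, 0.048, 0.154], [0.134, 0.048, 0.141], [0, 0, 0]], delta_rot=[[0, -0.032, 0], [0, -0.032, 0], [0, -0.032, 0], [0, -0.032, 0], [0, -0.032, 0], [0, -0.032, 0], [0, -0.032, 0], [0, 0, 0]])

```text
time: 3.3
ee_pos: [0.5427, -0.3612, 0.0678]
eef_rot: [0.934, 0.025, -0.357, 0.004]
ft_force: [-1.9, 1.8, -4.5]
width: 0.0871
grip_force: 0.0
```

Run:
```python
from h import *
s=r.read_state();print(s['joint_positions'].round(3),s['eef_rot'])
c=cam('wrist');save(c,'w1.png')
print(proj(c,[[.462,-.353,.034],[.462,-.387,.034],[.548,-.382,.034],[.547,-.348,.034]]).round(0).tolist())
plan([.531,-.3655,.025],pose(.055,.7),tip=True)
```

```text
[ 0.05   1.168  0.809  0.886 -0.286  1.887 -0.833] [ 0.93391671  0.02495408 -0.35659775  0.00386114]
[[259.0, 260.0], [299.0, 261.0], [308.0, 207.0], [252.0, 206.0]]
from [ 0.5444 -0.3625  0.0759] to [ 0.519  -0.3662  0.0107] n 2 ang 0.02
[0.059, 0.007, 0.165]
[0.058, 0.006, 0.165]
rot [-0.0013, 0.0028, -0.0001]
```

View pics/w1.png

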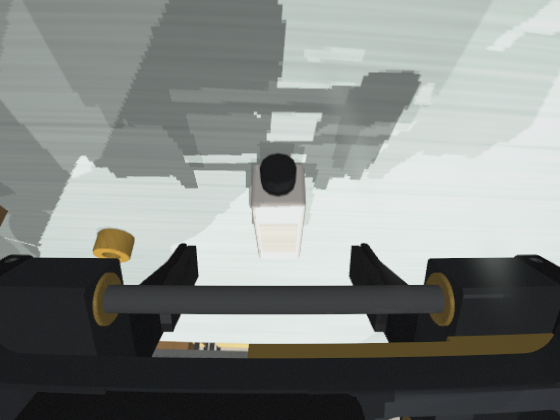

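The wrist view shows the bottle centred between the open fingers, cap at (278,173) and top face from (252,206) to (304,207). This matches my projection within a few pixels. Next: go down and grip.

Emit:
play_rows(claw=[0, 0, 0, 0, 0.6, 1, 1, 1], delta_pos=[[0.039, 0.004, 0.105], [0.039, 0.004, 0.105], [0.039, 0.004, 0.105], [0, 0, 0], [0, 0, 0], [0, 0, 0], [0, 0, 0], [0, 0, 0]], delta_rot=[[0, 0.001, 0], [0, 0.001, 0], [0, 0.001, 0], [0, 0, 0], [0, 0, 0], [0, 0, 0], [0, 0, 0], [0, 0, 0]], squeeze=20)

```text
time: 4.15
ee_pos: [0.5251, -0.3672, 0.0233]
eef_rot: [0.94, 0.023, -0.339, 0.009]
ft_force: [-0.0, 0.4, -0.5]
width: 0.0629
grip_force: 0.0
```

Run:
```python
from h import *
s=r.read_state();print(s['joint_positions'].round(3),s['eef_rot'],s['width'],s['grip_force'],s['ft_force'])
z=R.from_quat(s['eef_rot']).apply([0,0,1]);print('tilt',np.arccos(-z[2]))
plan([.57,-.34,.30],pose(.09,.4),tip=True)
```

```text
[ 0.026  1.158  0.801  1.01  -0.298  1.752 -0.834] [ 0.9403042   0.02333118 -0.33942329  0.00868921] 0.0629380884102886 0.0 [-0.00120271  0.38084265 -0.47182932]
tilt 0.6928438894631421
from [ 0.5251 -0.3672  0.0233] to [ 0.5627 -0.3407  0.2828] n 6 ang 0.296
[-0.113, -0.02, -0.187]
[-0.104, -0.02, -0.192]
[-0.094, -0.02, -0.197]
[-0.084, -0.02, -0.202]
[-0.074, -0.02, -0.206]
[-0.064, -0.02, -0.209]
rot [-0.0011, 0.0155, -0.0018]
```

Emit:
play_rows(claw=[0.4, 0.4, 1, 1, 1, 1, 1, 1], delta_pos=[[0, 0, 0.04], [0, 0, 0.035], [0, 0, 0], [0, 0, 0], [0, 0, 0], [0, 0, 0], [0, 0, 0], [0, 0, 0]], delta_rot=[[0, 0, 0], [0, 0, 0], [0, 0, 0], [0, 0, 0], [0, 0, 0], [0, 0, 0], [0, 0, 0], [0, 0, 0]])

```text
time: 4.95
ee_pos: [0.5151, -0.3674, 0.0108]
eef_rot: [0.94, 0.023, -0.34, 0.008]
ft_force: [0.2, -0.2, -0.6]
width: 0.0338
grip_force: 20.0
```

Run:
```python
from h import *
s=r.read_state();print(s['joint_positions'].round(3),s['ee_pos'],s['eef_rot'],s['width'],s['grip_force'],s['ft_force'])
z=R.from_quat(s['eef_rot']).apply([0,0,1]);print('tilt',np.arccos(-z[2]))
plan([.57,-.34,.30],pose(.09,.3),tip=True)
```

```text
[ 0.018  1.156  0.799  1.05  -0.298  1.719 -0.83 ] [ 0.51514901 -0.36744061  0.01083256] [ 0.94010834  0.02335081 -0.33997189  0.00837611] 0.03380837143931488 19.98260069929529 [ 0.18125598 -0.16361729 -0.55667193]
tilt 0.6939934223536371
from [ 0.5151 -0.3674  0.0108] to [ 0.5645 -0.3405  0.2821] n 7 ang 0.396
[-0.096, -0.017, -0.172]
[-0.086, -0.017, -0.177]
[-0.076, -0.017, -0.182]
[-0.066, -0.017, -0.186]
[-0.055, -0.017, -0.189]
[-0.044, -0.017, -0.192]
[-0.033, -0.016, -0.194]
rot [-0.0009, 0.0179, -0.0016]
```

```bash
cat >> h.py <<'E'
CX,CY,YAW=.527,-.0055,.092
def c2w(p): p=np.array(p,float);c,s=np.cos(YAW),np.sin(YAW);return np.array([CX+c*p[0]-s*p[1],CY+s*p[0]+c*p[1],p[2]])
G=R.from_quat([0.94010834,0.02335081,-0.33997189,0.00837611]); Gp=np.array([.51515,-.36744,.01083])
ub=np.array([np.cos(.055),np.sin(.055),0]);Rb=R.from_matrix(np.c_[[0,0,-1],np.cross(ub,[0,0,-1]),ub])
TBp=Rb.inv().apply(Gp-[.4622,-.370,.017]); TBR=Rb.inv()*G   # tool in bottle frame
def toolfor(base,lean):
    "bottle base (carton frame), cap leaning lean rad toward carton +x"
    a=np.pi/2-lean;u=np.array([np.cos(a)*np.cos(YAW),np.cos(a)*np.sin(YAW),np.sin(a)])
    y=np.array([-np.sin(YAW),np.cos(YAW),0]); x=np.cross(y,u)
    # at grasp: bottle x axis = world -z, i.e. x rotated with bottle: upright -> +carton x
    Rn=R.from_matrix(np.c_[x,y,u]); return c2w(base)+Rn.apply(TBp),Rn*TBR
E
python3 - <<'E'
from h import *
print(Rb.as_matrix().round(2).tolist())
p,Rt=toolfor([.026,-.028,.19],.22);print(Rt.apply([0,0,1]),p)
s=r.read_state();p0=s['ee_pos'];up=np.array([.53,-.34,.26])
a=plan(up,pose(.09,.3),7)
b=plan(p,Rt,start=a)
E
```

```text
[[0.0, -0.05, 1.0], [0.0, 1.0, 0.05], [-1.0, 0.0, 0.0]]
[ 0.6076828   0.05961972 -0.79193883] [ 0.57301039 -0.02973014  0.24038649]
from [ 0.5151 -0.3674  0.0108] to [ 0.53 -0.34  0.26] n 7 ang 0.396
[-0.105, -0.019, -0.144]
[-0.097, -0.019, -0.15]
[-0.088, -0.019, -0.155]
[-0.079, -0.019, -0.16]
[-0.07, -0.019, -0.164]
[-0.06, -0.019, -0.168]
[-0.051, -0.019, -0.171]
rot [-0.0009, 0.0179, -0.0016]
from [ 0.53 -0.34  0.26] to [ 0.573  -0.0297  0.2404] n 7 ang 0.957
[0.052, -0.218, -0.002]
[0.052, -0.218, 0.006]
[0.051, -0.218, 0.013]
[0.049, -0.218, 0.02]
[0.045, -0.218, 0.027]
[0.041, -0.218, 0.033]
[0.036, -0.218, 0.038]
rot [0.0003, 0.0435, 0.0]
```

Emit:
play_rows(claw=[1, 1, 1, 1, 1, 1, 1, 1], delta_pos=[[-0.03, 0, -0.04], [-0.096, -0.017, -0.12], [-0.09, -0.017, -0.17], [-0.08, -0.017, -0.18], [-0.07, -0.017, -0.182], [-0.06, -0.017, -0.185], [-0.05, -0.017, -0.187], [-0.04, -0.017, -0.19]], delta_rot=[[0, 0, 0], [0, 0.018, 0], [0, 0.018, 0], [0, 0.018, 0], [0, 0.018, 0], [0, 0.018, 0], [0, 0.018, 0], [0, 0.018, 0]])

```text
time: 5.75
ee_pos: [0.5503, -0.3419, 0.2846]
eef_rot: [0.989, 0.024, -0.147, 0.004]
ft_force: [1.1, -0.4, -1.3]
width: 0.0335
grip_force: 20.0
```

Run:
```python
from h import *
s=r.read_state();print(s['joint_positions'].round(3),s['width'],s['grip_force'],s['ft_force'])
p,Rt=toolfor([.026,-.028,.19],.22)
plan(p,Rt)
```

```text
[-0.055  0.704  0.899  1.063 -0.326  1.804 -0.797] 0.03354014263495816 19.98280991334468 [ 1.1226585  -0.36151239 -1.30161561]
from [ 0.5503 -0.3419  0.2846] to [ 0.573  -0.0297  0.2404] n 8 ang 0.953
[0.031, -0.194, 0.019]
[0.029, -0.194, 0.023]
[0.027, -0.194, 0.027]
[0.025, -0.194, 0.03]
[0.022, -0.193, 0.034]
[0.019, -0.193, 0.036]
[0.015, -0.193, 0.039]
[0.012, -0.193, 0.041]
rot [0.0005, 0.0379, -0.0017]
```

Emit:
play_rows(claw=[1, 1, 1, 1, 1, 1, 1, 1], delta_pos=[[0.01, -0.194, 0.01], [0.01, -0.194, 0.01], [0.015, -0.194, 0.015], [0.025, -0.194, 0.02], [0.025, -0.194, 0.03], [0.025, -0.194, 0.036], [0.025, -0.193, 0.04], [0.02, -0.193, 0.04]], delta_rot=[[0, 0.038, -0.0015], [0, 0.038, -0.0015], [0, 0.038, -0.0015], [0, 0.038, -0.0015], [0, 0.038, -0.0015], [0, 0.038, -0.0015], [0, 0.038, -0.0015], [0, 0.038, -0.0015]])

```text
time: 6.55
ee_pos: [0.5677, -0.0411, 0.2522]
eef_rot: [0.95, 0.04, 0.309, -0.01]
ft_force: [2.1, -1.1, -2.2]
width: 0.0339
grip_force: 20.0
```

Run:
```python
from h import *
c=cam('scene');save(c,'s2.png');t=cam('top')
s=r.read_state();print(s['joint_positions'].round(3),s['ee_pos'],s['width'],s['grip_force'],s['ft_force'])
z=R.from_quat(s['eef_rot']).apply([0,0,1]);print('tilt',np.arccos(-z[2]))
im=np.hstack([cv2.resize(q,(400,400),interpolation=3) for q in (c['im'][100:280,160:340,::-1],t['im'][140:290,210:360,::-1])]);cv2.imwrite('pics/d.png',im)
p,Rt=toolfor([.026,-.028,.12],.22); plan(p,Rt)
p,Rt=toolfor([.026,-.028,.02],.22); plan(p,Rt)
```

```text
[-0.69  -0.346  0.598  2.162  0.297  0.663 -1.715] [ 0.56353195 -0.03777612  0.24596363] 0.03388171916352205 19.983234273386188 [-1.33516385 -0.93570674 -1.64050109]
tilt 0.6169615167574952
from [ 0.5635 -0.0378  0.246 ] to [ 0.573  -0.0297  0.1704] n 2 ang 0.042
[-0.089, -0.019, 0.169]
[-0.092, -0.018, 0.167]
rot [0.0019, 0.0063, 0.001]
from [ 0.5635 -0.0378  0.246 ] to [ 0.573  -0.0297  0.0704] n 4 ang 0.042
[-0.117, -0.011, 0.186]
[-0.118, -0.01, 0.185]
[-0.12, -0.009, 0.184]
[-0.122, -0.009, 0.183]
rot [0.001, 0.0032, 0.0005]
```

View pics/d.png

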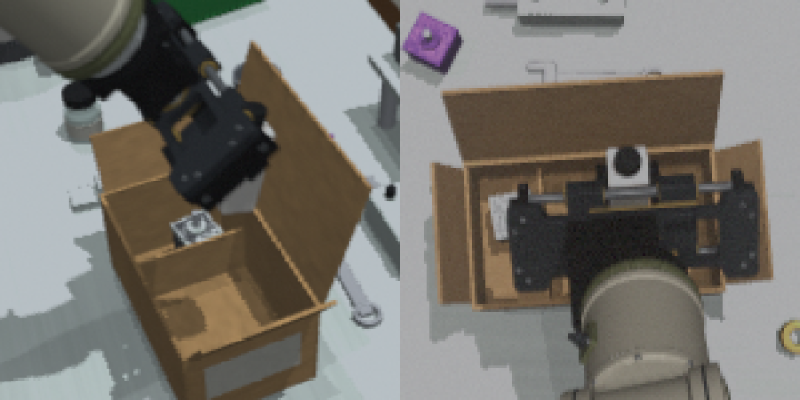

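The left half (scene) shows the bottle held nearly upright over the carton. The right half (top) shows the gripper body spanning px 510–760, close to the right wall. I'll place the bottle 16 mm further left so the body clears both ends.

Run:
```python
from h import *
p,Rt=toolfor([.028,-.012,.11],.22); a=plan(p,Rt,4)
p,Rt=toolfor([.028,-.012,.02],.22); plan(p,Rt,4,start=a)
```

```text
from [ 0.5635 -0.0378  0.246 ] to [ 0.5735 -0.0136  0.1604] n 4 ang 0.042
[-0.049, -0.03, 0.096]
[-0.05, -0.029, 0.095]
[-0.051, -0.029, 0.095]
[-0.052, -0.029, 0.095]
rot [0.001, 0.0032, 0.0005]
from [ 0.5735 -0.0136  0.1604] to [ 0.5735 -0.0136  0.0704] n 4 ang 0.0
[-0.069, 0.001, 0.089]
[-0.069, 0.001, 0.089]
[-0.069, 0.001, 0.089]
[-0.069, 0.001, 0.089]
rot [0.0, 0.0, 0.0]
```

Emit:
play_rows(claw=[1, 1, 1, 1, 1], delta_pos=[[-0.049, -0.03, 0.096], [-0.05, -0.03, 0.095], [-0.051, -0.03, 0.095], [-0.052, -0.03, 0.095], [0, 0, 0]], delta_rot=[[0.001, 0.003, 0], [0.001, 0.003, 0], [0.001, 0.003, 0], [0.001, 0.003, 0], [0, 0, 0]])

```text
time: 7.15
ee_pos: [0.5766, -0.0194, 0.1619]
eef_rot: [0.947, 0.042, 0.32, -0.014]
ft_force: [0.2, -0.1, -1.1]
width: 0.0338
grip_force: 20.0
```

Run:
```python
from h import *
s=r.read_state();print(s['joint_positions'].round(3),s['ee_pos'],s['width'],s['grip_force'],s['ft_force'])
z=R.from_quat(s['eef_rot']).apply([0,0,1]);print('tilt',np.arccos(-z[2]))
p,Rt=toolfor([.028,-.012,.02],.22); plan(p,Rt,5)
```

```text
[-0.738 -0.204  0.674  2.278  0.253  0.38  -1.718] [ 0.57663103 -0.01940122  0.16187948] 0.03381445850460662 19.98284271452576 [ 0.1903165  -0.14793019 -1.10763395]
tilt 0.6513473448247604
from [ 0.5766 -0.0194  0.1619] to [ 0.5735 -0.0136  0.0704] n 5 ang 0.009
[-0.058, -0.006, 0.071]
[-0.058, -0.006, 0.071]
[-0.058, -0.006, 0.071]
[-0.058, -0.006, 0.071]
[-0.058, -0.006, 0.071]
rot [0.0004, 0.0003, 0.0001]
```

Emit:
play_rows(claw=[1, 1, 1, 1], delta_pos=[[-0.058, -0.006, 0.071], [-0.058, -0.006, 0.071], [-0.058, -0.006, 0.071], [0, 0, 0]], delta_rot=[[0, 0, 0], [0, 0, 0], [0, 0, 0], [0, 0, 0]])

```text
time: 7.55
ee_pos: [0.5758, -0.0159, 0.1089]
eef_rot: [0.946, 0.042, 0.321, -0.014]
ft_force: [-0.4, 0.0, -1.3]
width: 0.034
grip_force: 20.0
```

Run:
```python
from h import *
s=r.read_state();print(s['joint_positions'].round(3),s['ee_pos'],s['width'],s['grip_force'],s['ft_force'])
z=R.from_quat(s['eef_rot']).apply([0,0,1]);print('tilt',np.arccos(-z[2]))
p,Rt=toolfor([.028,-.012,.009],.22); plan(p,Rt,4)
```

```text
[-0.842 -0.095  0.807  2.336  0.108  0.219 -1.594] [ 0.57575115 -0.01588389  0.1088545 ] 0.03402344249979215 19.982953846338205 [-0.44802989  0.03965912 -1.32845357]
tilt 0.6536040302869758
from [ 0.5758 -0.0159  0.1089] to [ 0.5735 -0.0136  0.0594] n 4 ang 0.007
[-0.04, -0.003, 0.048]
[-0.04, -0.003, 0.048]
[-0.04, -0.003, 0.048]
[-0.04, -0.003, 0.047]
rot [0.0005, 0.0003, 0.0001]
```

Emit:
play_rows(claw=[1, 1, 1, 1], delta_pos=[[-0.03, -0.003, 0.048], [-0.03, -0.003, 0.048], [-0.03, -0.003, 0.048], [0, 0, 0]], delta_rot=[[0, -0.003, 0], [0, -0.003, 0], [0, -0.003, 0], [0, 0, 0]])

```text
time: 7.95
ee_pos: [0.5794, -0.0123, 0.0786]
eef_rot: [0.95, 0.042, 0.309, -0.015]
ft_force: [1.1, 0.3, -0.7]
width: 0.0339
grip_force: 20.0
```

Run:
```python
from h import *
s=r.read_state();print(s['joint_positions'].round(3),s['ee_pos'],s['width'],s['grip_force'],s['ft_force'])
z=R.from_quat(s['eef_rot']).apply([0,0,1]);t=np.arccos(-z[2]);print('tilt',t)
l=np.pi/2-.694-t
p,Rt=toolfor([.03,-.012,.004+.017*np.sin(l)],l); plan(p,Rt,2)
```

```text
[-1.005  0.024  1.     2.336 -0.398  0.179 -1.124] [ 0.57941866 -0.01225252  0.07863821] 0.033917878536973575 19.9993540046853 [ 1.07231728  0.30024856 -0.73447502]
tilt 0.6288074984316742
from [ 0.5794 -0.0123  0.0786] to [ 0.5769 -0.0133  0.058 ] n 2 ang 0.002
[-0.035, 0.002, 0.038]
[-0.035, 0.002, 0.038]
rot [0.0004, 0.0, 0.0]
```

Emit:
play_rows(claw=[1, 1, 1, 1], delta_pos=[[-0.022, 0.001, 0.026], [-0.022, 0.001, 0.026], [-0.022, 0.001, 0.024], [0, 0, 0]], delta_rot=[[0, 0, 0], [0, 0, 0], [0, 0, 0], [0, 0, 0]])

```text
time: 8.35
ee_pos: [0.5778, -0.0135, 0.0589]
eef_rot: [0.95, 0.042, 0.31, -0.015]
ft_force: [0.4, -0.0, -1.3]
width: 0.0336
grip_force: 20.0
```

Run:
```python
from h import *
s=r.read_state();print(s['joint_positions'].round(3),s['ee_pos'],s['width'],s['grip_force'],s['ft_force'])
z=R.from_quat(s['eef_rot']).apply([0,0,1]);t=np.arccos(-z[2]);print('tilt',t)
l=np.pi/2-.694-t
p,Rt=toolfor([.03,-.012,.004+.017*np.sin(l)],l); plan(p,Rt,2)
```

```text
[-0.818  0.09   0.819  2.346 -0.811  0.148 -0.734] [ 0.57782193 -0.01352572  0.05892062] 0.03360266256259438 19.99912212282652 [ 0.36315915 -0.04182102 -1.31323491]
tilt 0.6301261580531274
from [ 0.5778 -0.0135  0.0589] to [ 0.5769 -0.0133  0.0581] n 2 ang 0.003
[-0.003, -0.001, 0.0]
[-0.003, -0.001, 0.0]
rot [0.0005, 0.0, 0.0001]
```

Emit:
play_rows(claw=[1, 1, 1, 1], delta_pos=[[-0.006, 0, 0.008], [-0.006, 0, 0.008], [0, 0, 0], [0, 0, 0]], delta_rot=[[0, 0, 0], [0, 0, 0], [0, 0, 0], [0, 0, 0]], squeeze=8)

```text
time: 8.75
ee_pos: [0.5785, -0.0134, 0.0556]
eef_rot: [0.95, 0.042, 0.31, -0.015]
ft_force: [-0.7, 0.7, 5.2]
width: 0.0337
grip_force: 8.0
```

Emit:
play_rows(claw=[1, 1, 1, 1, 1, 1], delta_pos=[[0, 0, 0], [-0.005, 0, 0.006], [-0.005, 0, 0.006], [-0.005, 0, 0.006], [0, 0, 0], [0, 0, 0]], delta_rot=[[0, 0, 0], [0, 0, 0], [0, 0, 0], [0, 0, 0], [0, 0, 0], [0, 0, 0]], squeeze=3)

```text
time: 9.35
ee_pos: [0.5767, -0.0138, 0.049]
eef_rot: [0.95, 0.042, 0.309, -0.014]
ft_force: [0.0, 0.9, 0.8]
width: 0.0342
grip_force: 3.0
```

Run:
```python
from h import *
s=r.read_state();print(s['joint_positions'].round(3),s['ee_pos'],s['width'],s['grip_force'],s['ft_force'],s['torque'])
c=cam('scene');t=cam('top')
im=np.hstack([cv2.resize(q,(400,400),interpolation=3) for q in (c['im'][140:280,200:340,::-1],t['im'][170:270,230:330,::-1])]);cv2.imwrite('pics/e.png',im)
```

```text
[-0.718  0.114  0.715  2.35  -0.972  0.133 -0.58 ] [ 0.57668158 -0.01379274  0.04900402] 0.034205267315157495 2.9945978190517053 [0.04070716 0.89614047 0.80698556] [0.14536537 0.73904097 0.10115879]
```

View pics/e.png

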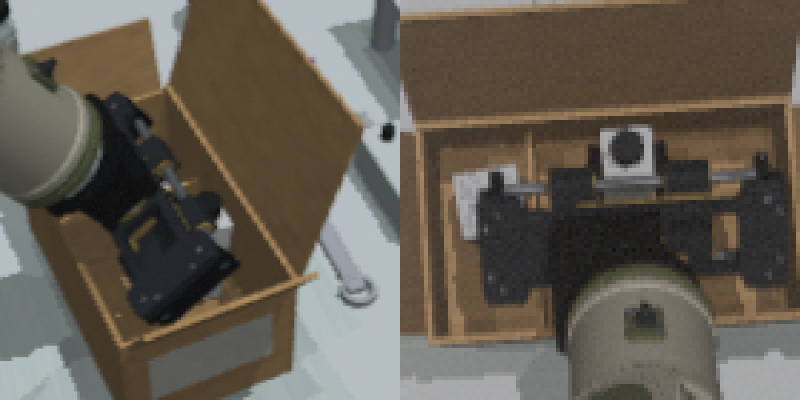

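The scene crop shows the gripper inside the carton with the bottle behind it. In the top crop the cap sits at (627,148), centred on the body square (600–653), so the bottle stands nearly upright. Next: release it and rise.

Emit:
play_rows(claw=[0.55, 0.5, 0.45, 0.35, 0.35, 0.35], delta_pos=[[0, 0, 0], [0, 0, 0], [0, 0, 0], [0, 0, 0], [0, 0, 0], [0, 0, 0]], delta_rot=[[0, 0, 0], [0, 0, 0], [0, 0, 0], [0, 0, 0], [0, 0, 0], [0, 0, 0]])

```text
time: 10.05
ee_pos: [0.577, -0.0138, 0.0494]
eef_rot: [0.95, 0.042, 0.309, -0.014]
ft_force: [-0.9, -0.5, 0.1]
width: 0.0557
grip_force: 0.0
```

Run:
```python
from h import *
s=r.read_state();print(s['ee_pos'],s['width'],s['grip_force'],s['ft_force'])
R0=R.from_quat(s['eef_rot']);print(R0.as_euler('xyz'))
print((R0.inv().apply([-.004,0,.03])/.2).round(3))
plan([.50,-.013,.28],R.from_quat([1,.045,0,0]),8)
```

```text
[ 0.57699975 -0.01376533  0.04936976] 0.055744194412401415 0.0 [-0.89780704 -0.49832516  0.05977392]
[-3.1402986  -0.62963869  0.08798105]
[ 0.072 -0.002 -0.133]
from [ 0.577  -0.0138  0.0494] to [ 0.5   -0.013  0.28 ] n 8 ang 0.63
[0.046, -0.005, -0.145]
[0.035, -0.005, -0.148]
[0.023, -0.005, -0.15]
[0.011, -0.005, -0.151]
[-0.001, -0.005, -0.152]
[-0.013, -0.005, -0.151]
[-0.025, -0.005, -0.15]
[-0.036, -0.005, -0.147]
rot [-0.0, -0.0251, -0.0001]
```

Rise straight up with the orientation held. Watch wrist speeds near the small q6.

Emit:
play_rows(claw=[0.35, 0.35, 0.35, 0.35, 0.35, 0.35, 0.35, 0.35], delta_pos=[[0.03, 0, -0.053], [0.07, 0, -0.13], [0.07, 0, -0.13], [0.07, 0, -0.13], [0.07, 0, -0.13], [0.07, 0, -0.13], [0.07, 0, -0.13], [0, 0, 0]], delta_rot=[[0, 0, 0], [0, 0, 0], [0, 0, 0], [0, 0, 0], [0, 0, 0], [0, 0, 0], [0, 0, 0], [0, 0, 0]])

```text
time: 10.85
ee_pos: [0.5591, -0.0062, 0.1848]
eef_rot: [0.95, 0.048, 0.307, -0.029]
ft_force: [0.2, 0.2, -0.1]
width: 0.0564
grip_force: 0.0
```

Run:
```python
from h import *
s=r.read_state();print(s['joint_positions'].round(3),s['ee_pos'],s['eef_rot'])
c=cam('scene');t=cam('top')
im=np.hstack([cv2.resize(q,(400,400),interpolation=3) for q in (c['im'][140:280,200:340,::-1],t['im'][170:270,230:330,::-1])]);cv2.imwrite('pics/f.png',im)
np.save('pics/t3.npy',t,allow_pickle=True);np.save('pics/s3.npy',c,allow_pickle=True)
```

```text
[-0.733 -0.286  0.634  2.264  0.258  0.492 -1.722] [ 0.55910754 -0.00615906  0.18480541] [ 0.95007512  0.04842651  0.30688463 -0.02887838]
```

View pics/f.png

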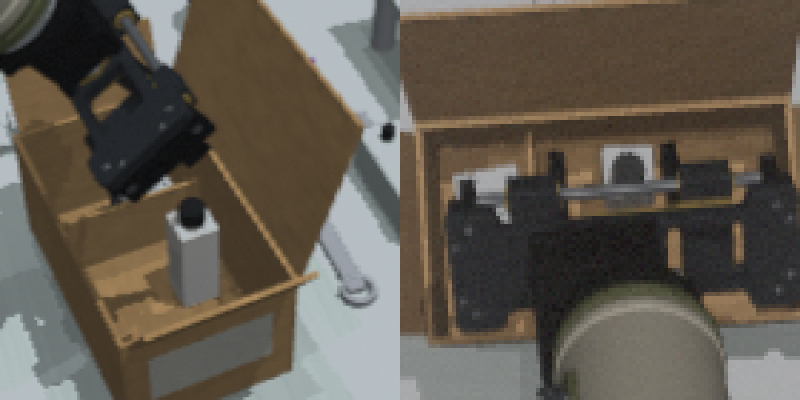

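The scene crop shows the bottle standing upright in the bay, cap at (191,212), and free of the gripper. Now the left flap: straighten the tool, close the fingers and go outside it.

Run:
```python
from h import *
V=pose(YAW,0)
t=np.load('pics/top0.npy',allow_pickle=True).item();s=np.load('pics/scene0.npy',allow_pickle=True).item()
a=plan(c2w([-.03,.06,.30]),V)
b=plan(c2w([0,.205,.27]),V,start=a)
c=plan(c2w([0,.205,.132]),V,start=b)
for n,px,z in(('jar',[149,246],.07),('jaw',[200,255],.03),('cyl',[275,140],.057),('roller',[387,163],.058)):
    print(n,plane(t,[px],z).round(3))
```

```text
from [ 0.5575 -0.006   0.1806] to [0.4916 0.0515 0.3   ] n 5 ang 0.621
[0.02, -0.067, -0.13]
[0.004, -0.067, -0.132]
[-0.013, -0.066, -0.132]
[-0.029, -0.065, -0.13]
[-0.045, -0.064, -0.126]
rot [-0.0019, -0.0395, 0.0007]
from [0.4916 0.0515 0.3   ] to [0.5082 0.1986 0.27  ] n 4 ang 0.0
[0.037, -0.181, 0.037]
[0.037, -0.181, 0.037]
[0.037, -0.181, 0.037]
[0.037, -0.181, 0.037]
rot [0.0, 0.0, 0.0]
from [0.5082 0.1986 0.27  ] to [0.5082 0.1986 0.132 ] n 4 ang 0.0
[0.0, 0.0, 0.173]
[0.0, 0.0, 0.173]
[0.0, 0.0, 0.173]
[0.0, 0.0, 0.173]
rot [0.0, 0.0, 0.0]
jar [[0.467 0.342 0.07 ]]
jaw [[0.447 0.215 0.03 ]]
cyl [[0.762 0.021 0.057]]
roller [[ 0.705 -0.282  0.058]]
```

Emit:
play_rows(claw=[1, 1, 1, 1, 1, 1, 1, 1], delta_pos=[[0.02, -0.067, -0.16], [0.004, -0.067, -0.16], [-0.013, -0.066, -0.16], [-0.029, -0.065, -0.13], [-0.045, -0.064, -0.126], [0.037, -0.18, 0.03], [0.037, -0.18, 0.03], [0, 0, 0]], delta_rot=[[-0.002, -0.04, 0.001], [-0.002, -0.04, 0.001], [-0.002, -0.04, 0.001], [-0.002, -0.04, 0.001], [-0.002, -0.04, 0.001], [0, 0, 0], [0, 0, 0], [0, 0, 0]])

```text
time: 11.75
ee_pos: [0.4921, 0.128, 0.296]
eef_rot: [0.999, 0.047, -0.001, 0.001]
ft_force: [-0.1, 0.3, 0.1]
width: 0.0031
grip_force: 0.0
```

Run:
```python
from h import *
V=pose(YAW,0)
s=r.read_state();print(s['joint_positions'].round(3),s['width'])
b=plan(c2w([0,.205,.24]),V)
c=plan(c2w([0,.205,.132]),V,start=b)
```

```text
[-0.88   0.026  0.551  1.669 -0.012  1.452 -1.804] 0.0031375122585159273
from [0.4921 0.128  0.296 ] to [0.5082 0.1986 0.24  ] n 3 ang 0.004
[0.038, -0.115, 0.093]
[0.038, -0.115, 0.093]
[0.038, -0.115, 0.093]
rot [0.0002, 0.0002, 0.0002]
from [0.5082 0.1986 0.24  ] to [0.5082 0.1986 0.132 ] n 3 ang 0.0
[0.0, 0.0, 0.18]
[0.0, 0.0, 0.18]
[0.0, 0.0, 0.18]
rot [0.0, 0.0, 0.0]
```

Emit:
play_rows(claw=[1, 1, 1, 1, 1, 1, 1, 1], delta_pos=[[0.038, -0.125, 0.05], [0.038, -0.125, 0.05], [0.038, -0.11, 0.09], [0, 0, 0.18], [0, 0, 0.18], [0, 0, 0.18], [0, 0, 0.09], [0, 0, 0]], delta_rot=[[0, 0, 0], [0, 0, 0], [0, 0, 0], [0, 0, 0], [0, 0, 0], [0, 0, 0], [0, 0, 0], [0, 0, 0]])

```text
time: 12.55
ee_pos: [0.5079, 0.1948, 0.1313]
eef_rot: [0.999, 0.043, -0.002, 0.002]
ft_force: [-0.3, -0.5, -0.1]
width: 0.0005
grip_force: 0.0
```

Run:
```python
from h import *
V=pose(YAW,0)
s=r.read_state();print(s['joint_positions'].round(3))
b=plan(c2w([0,.085,.134]),V,5)
c=plan(c2w([0,.074,.112]),V,start=b)
```

```text
[-0.894  0.242  0.508  1.812 -0.126  1.125 -1.828]
from [0.5079 0.1948 0.1313] to [0.5192 0.0791 0.134 ] n 5 ang 0.008
[0.001, 0.116, -0.002]
[0.001, 0.116, -0.002]
[0.001, 0.116, -0.002]
[0.001, 0.116, -0.003]
[0.001, 0.116, -0.003]
rot [0.0003, 0.0002, -0.0003]
from [0.5192 0.0791 0.134 ] to [0.5202 0.0682 0.112 ] n 1 ang 0.0
[0.0, 0.055, 0.11]
rot [0.0, 0.0, 0.0]
```

Emit:
play_rows(claw=[1, 1, 1, 1, 1, 1, 1, 1], delta_pos=[[0, 0.08, 0], [0, 0.08, 0], [0, 0.08, 0], [0, 0.08, 0], [0, 0.08, 0], [0, 0.08, 0], [0, 0.08, -0.01], [0, 0, 0]], delta_rot=[[0, 0, 0], [0, 0, 0], [0, 0, 0], [0, 0, 0], [0, 0, 0], [0, 0, 0], [0, 0, 0], [0, 0, 0]])

```text
time: 13.35
ee_pos: [0.5202, 0.0814, 0.1378]
eef_rot: [0.999, 0.041, 0.002, 0.001]
ft_force: [-0.1, -0.5, 0.3]
width: 0.0002
grip_force: 0.0
```

Emit:
play_rows(claw=[1, 1, 1, 1, 1, 1], delta_pos=[[0, 0.03, 0.025], [0, 0.02, 0.03], [0, 0.01, 0.025], [0, 0, 0.02], [0, 0, 0.01], [0, 0, 0]], delta_rot=[[0, 0, 0], [0, 0, 0], [0, 0, 0], [0, 0, 0], [0, 0, 0], [0, 0, 0]])

```text
time: 13.95
ee_pos: [0.5206, 0.0727, 0.1149]
eef_rot: [0.999, 0.044, 0.001, 0.0]
ft_force: [-0.5, 0.4, -0.1]
width: 0.0004
grip_force: 0.0
```

Run:
```python
from h import *
V=pose(YAW,0)
s=r.read_state();print(s['joint_positions'].round(3),s['ft_force'])
b=plan(c2w([0,.072,.113]),V,1)
```

```text
[-0.742  0.22   0.581  1.884 -0.135  1.075 -1.592] [-0.50788004  0.44828571 -0.12573384]
from [0.5206 0.0727 0.1149] to [0.5204 0.0662 0.113 ] n 1 ang 0.005
[-0.004, 0.032, 0.009]
rot [0.0003, -0.0006, -0.0015]
```

Emit:
play_rows(claw=[1, 1, 1], delta_pos=[[0, 0.01, 0.009], [0, 0, 0.006], [0, 0, 0]], delta_rot=[[0, 0, 0], [0, 0, 0], [0, 0, 0]])

```text
time: 14.25
ee_pos: [0.5212, 0.072, 0.1139]
eef_rot: [0.999, 0.044, 0.002, -0.001]
ft_force: [-7.9, 2.7, 18.3]
width: 0.0007
grip_force: 9.2
```

Run:
```python
from h import *
t=cam('top');s=cam('scene')
np.save('pics/t4.npy',t,allow_pickle=True)
print(r.read_state()['ft_force'])
V=pose(YAW,0)
a=plan(c2w([0,.06,.25]),V)
b=plan(c2w([0,-.205,.25]),V,start=a)
```

```text
[-8.03407508  2.66979828 17.81183255]
from [0.5212 0.0719 0.1139] to [0.5215 0.0542 0.25  ] n 4 ang 0.006
[-0.001, 0.022, -0.17]
[-0.001, 0.022, -0.17]
[-0.001, 0.022, -0.17]
[-0.002, 0.022, -0.17]
rot [-0.0001, -0.0003, -0.0003]
from [0.5215 0.0542 0.25  ] to [ 0.5458 -0.2096  0.25  ] n 6 ang 0.0
[0.0, 0.221, 0.0]
[0.0, 0.221, 0.0]
[0.0, 0.221, 0.0]
[0.0, 0.221, 0.0]
[0.0, 0.221, 0.0]
[0.0, 0.221, 0.0]
rot [0.0, 0.0, 0.0]
```

Firm stop at z = 0.114, which matches the closed flap's top face. Now the right flap.

Emit:
play_rows(claw=[1, 1, 1, 1, 1, 1, 1, 1], delta_pos=[[0, 0, -0.1], [0, 0.02, -0.19], [0, 0.06, -0.19], [0, 0.12, -0.19], [0, 0.23, 0], [0, 0.23, 0], [0, 0.23, 0], [0, 0.23, 0]], delta_rot=[[0, 0, 0], [0, 0, 0], [0, 0, 0], [0, 0, 0], [0, 0, 0], [0, 0, 0], [0, 0, 0], [0, 0, 0]])

```text
time: 15.15
ee_pos: [0.5401, -0.1541, 0.2468]
eef_rot: [0.999, 0.044, 0.002, 0.0]
ft_force: [0.4, -0.1, 0.1]
width: 0.0004
grip_force: 0.0
```

Run:
```python
from h import *
V=pose(YAW,0)
s=r.read_state();print(s['joint_positions'].round(3))
a=plan(c2w([0,-.205,.24]),V)
b=plan(c2w([0,-.205,.13]),V,start=a)
```

```text
[-0.471  0.206  0.778  1.635 -0.149  1.358 -1.156]
from [ 0.5401 -0.1541  0.2468] to [ 0.5458 -0.2096  0.24  ] n 2 ang 0.006
[0.002, 0.139, 0.017]
[0.002, 0.14, 0.017]
rot [0.0001, -0.0006, -0.0007]
from [ 0.5458 -0.2096  0.24  ] to [ 0.5458 -0.2096  0.13  ] n 3 ang 0.0
[0.0, 0.0, 0.183]
[0.0, 0.0, 0.183]
[0.0, 0.0, 0.183]
rot [0.0, 0.0, 0.0]
```

Emit:
play_rows(claw=[1, 1, 1, 1, 1, 1, 1, 1], delta_pos=[[0, 0.14, 0], [0, 0.14, 0.03], [0, 0.02, 0.03], [0, 0, 0.17], [0, 0, 0.17], [0, 0, 0.16], [0, 0, 0], [0, 0, 0]], delta_rot=[[0, 0, 0], [0, 0, 0], [0, 0, 0], [0, 0, 0], [0, 0, 0], [0, 0, 0], [0, 0, 0], [0, 0, 0]])

```text
time: 15.95
ee_pos: [0.5457, -0.2119, 0.135]
eef_rot: [0.999, 0.044, 0.001, 0.0]
ft_force: [0.0, 0.0, 0.3]
width: 0.0005
grip_force: 0.0
```

Run:
```python
from h import *
V=pose(YAW,0)
s=r.read_state();print(s['joint_positions'].round(3))
b=plan(c2w([0,-.085,.134]),V,7)
```

```text
[-0.326  0.376  0.766  1.716 -0.282  1.161 -0.965]
from [ 0.5457 -0.2119  0.135 ] to [ 0.5348 -0.0901  0.134 ] n 7 ang 0.005
[-0.0, -0.087, 0.001]
[-0.0, -0.087, 0.001]
[-0.0, -0.087, 0.001]
[0.0, -0.087, 0.001]
[0.0, -0.087, 0.001]
[0.0, -0.087, 0.001]
[0.0, -0.087, 0.001]
rot [0.0, -0.0001, -0.0002]
```

Emit:
play_rows(claw=[1, 1, 1, 1, 1, 1, 1, 1], delta_pos=[[0, -0.087, 0], [0, -0.087, 0], [0, -0.087, 0], [0, -0.087, 0], [0, -0.087, 0], [0, -0.087, 0], [0, -0.087, 0], [0, 0, 0]], delta_rot=[[0, 0, 0], [0, 0, 0], [0, 0, 0], [0, 0, 0], [0, 0, 0], [0, 0, 0], [0, 0, 0], [0, 0, 0]])

```text
time: 16.75
ee_pos: [0.5364, -0.0885, 0.1364]
eef_rot: [0.999, 0.045, 0.003, -0.0]
ft_force: [0.3, 1.1, 0.1]
width: 0.0007
grip_force: 0.0
```

Emit:
play_rows(claw=[1, 1, 1, 1, 1, 1], delta_pos=[[0, -0.03, 0.025], [0, -0.02, 0.03], [0, -0.01, 0.025], [0, 0, 0.015], [0, 0, 0.01], [0, 0, 0]], delta_rot=[[0, 0, 0], [0, 0, 0], [0, 0, 0], [0, 0, 0], [0, 0, 0], [0, 0, 0]])

```text
time: 17.35
ee_pos: [0.5339, -0.0791, 0.1141]
eef_rot: [0.999, 0.043, 0.001, -0.0]
ft_force: [-5.2, 2.5, 13.6]
width: 0.0006
grip_force: 6.7
```

Run:
```python
from h import *
V=pose(YAW,0)
a=plan(c2w([0,-.06,.29]),V)
b=plan(c2w([.16,0,.29]),V,start=a)
c=plan(c2w([.16,0,.195]),V,start=b)
```

```text
from [ 0.5339 -0.0791  0.1141] to [ 0.5325 -0.0652  0.29  ] n 4 ang 0.006
[0.0, -0.018, -0.22]
[0.0, -0.017, -0.22]
[0.0, -0.017, -0.22]
[-0.0, -0.017, -0.22]
rot [-0.0, -0.0002, -0.0005]
from [ 0.5325 -0.0652  0.29  ] to [0.6863 0.0092 0.29  ] n 4 ang 0.0
[0.2, -0.075, 0.0]
[0.2, -0.075, 0.0]
[0.2, -0.075, 0.0]
[0.2, -0.075, 0.0]
rot [0.0, 0.0, 0.0]
from [0.6863 0.0092 0.29  ] to [0.6863 0.0092 0.195 ] n 3 ang 0.0
[0.0, 0.0, 0.158]
[0.0, 0.0, 0.158]
[0.0, 0.0, 0.158]
rot [0.0, 0.0, 0.0]
```

Emit:
play_rows(claw=[1, 1, 1, 1, 1, 1], delta_pos=[[0, 0, -0.1], [0, -0.02, -0.2], [0, -0.02, -0.22], [0, -0.02, -0.22], [0, -0.02, -0.17], [0, 0, 0]], delta_rot=[[0, 0, 0], [0, 0, 0], [0, 0, 0], [0, 0, 0], [0, 0, 0], [0, 0, 0]])

```text
time: 17.95
ee_pos: [0.534, -0.0632, 0.2996]
eef_rot: [0.999, 0.043, 0.005, -0.0]
ft_force: [0.4, -1.3, -0.5]
width: 0.0008
grip_force: 0.0
```

Run:
```python
from h import *
c=cam('scene');t=cam('top')
im=np.hstack([cv2.resize(q,(400,400),interpolation=3) for q in (c['im'][110:290,170:350,::-1],t['im'][150:280,220:350,::-1])]);cv2.imwrite('pics/g.png',im)
V=pose(YAW,0)
b=plan(c2w([.165,0,.30]),V)
c=plan(c2w([.165,0,.195]),V,start=b)
```

```text
from [ 0.5323 -0.0633  0.2953] to [0.6913 0.0097 0.3   ] n 4 ang 0.006
[0.206, -0.074, -0.005]
[0.206, -0.073, -0.005]
[0.206, -0.073, -0.006]
[0.206, -0.073, -0.006]
rot [0.0, -0.0003, -0.0004]
from [0.6913 0.0097 0.3   ] to [0.6913 0.0097 0.195 ] n 3 ang 0.0
[0.0, 0.0, 0.175]
[0.0, 0.0, 0.175]
[0.0, 0.0, 0.175]
rot [0.0, 0.0, 0.0]
```

View pics/g.png

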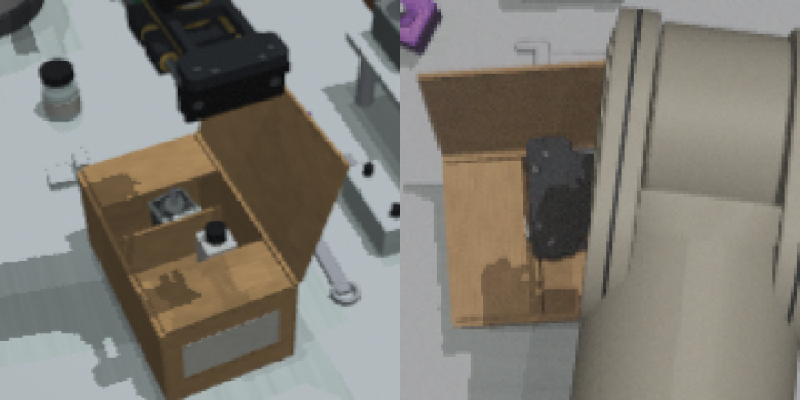

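The picture shows both end flaps lying flat at (150,165) and (225,285), with the bottle and motor standing and the cover flap still open. Now move behind the cover.

Emit:
play_rows(claw=[1, 1, 1, 1, 1, 1, 1, 1], delta_pos=[[0.206, -0.073, -0.005], [0.206, -0.073, -0.005], [0.206, -0.073, -0.005], [0.206, -0.073, -0.005], [0.02, 0, 0.06], [0, 0, 0.18], [0, 0, 0.18], [0, 0, 0.1]], delta_rot=[[0, 0, 0], [0, 0, 0], [0, 0, 0], [0, 0, 0], [0, 0, 0], [0, 0, 0], [0, 0, 0], [0, 0, 0]])

```text
time: 18.85
ee_pos: [0.6933, 0.0088, 0.1903]
eef_rot: [0.999, 0.043, -0.002, 0.001]
ft_force: [-0.0, 0.0, -0.1]
width: 0.0004
grip_force: 0.0
```

Run:
```python
from h import *
V=pose(YAW,0)
s=r.read_state();print(s['joint_positions'].round(3))
a=plan(c2w([.06,0,.195]),V,5)
b=plan(c2w([-.02,0,.165]),V,3,start=a)
c=plan(c2w([-.04,0,.122]),V,3,start=b)
```

```text
[-0.532  0.578  0.695  1.325 -0.363  1.369 -1.331]
from [0.6933 0.0088 0.1903] to [0.5867 0.     0.195 ] n 5 ang 0.008
[-0.107, -0.0, -0.004]
[-0.107, -0.0, -0.004]
[-0.107, -0.001, -0.004]
[-0.107, -0.001, -0.005]
[-0.107, -0.001, -0.005]
rot [0.0001, 0.0002, -0.0004]
from [0.5867 0.     0.195 ] to [ 0.5071 -0.0073  0.165 ] n 3 ang 0.0
[-0.133, 0.0, 0.05]
[-0.133, 0.0, 0.05]
[-0.133, 0.0, 0.05]
rot [0.0, 0.0, 0.0]
from [ 0.5071 -0.0073  0.165 ] to [ 0.4872 -0.0092  0.122 ] n 3 ang 0.0
[-0.033, 0.0, 0.072]
[-0.033, 0.0, 0.072]
[-0.033, 0.0, 0.072]
rot [0.0, 0.0, 0.0]
```

Emit:
play_rows(claw=[1, 1, 1, 1, 1, 1, 1, 1], delta_pos=[[-0.1, 0, -0.01], [-0.1, 0, -0.01], [-0.1, 0, 0], [-0.1, 0, 0], [-0.1, 0, 0], [-0.1, 0, 0.02], [-0.1, 0, 0.03], [-0.1, 0, 0.05]], delta_rot=[[0, 0, 0], [0, 0, 0], [0, 0, 0], [0, 0, 0], [0, 0, 0], [0, 0, 0], [0, 0, 0], [0, 0, 0]])

```text
time: 19.65
ee_pos: [0.5344, -0.0049, 0.1777]
eef_rot: [0.999, 0.043, 0.0, 0.0]
ft_force: [-0.1, 0.3, -0.1]
width: 0.0005
grip_force: 0.1
```

Run:
```python
from h import *
V=pose(YAW,0)
s=r.read_state();print(s['joint_positions'].round(3),s['ft_force'])
b=plan(c2w([-.02,0,.160]),V,2)
c=plan(c2w([-.04,0,.122]),V,4,start=b)
```

```text
[-0.753  0.187  0.761  1.797 -0.137  1.21  -1.437] [-0.09978689  0.32662473 -0.1356045 ]
from [ 0.5344 -0.0049  0.1777] to [ 0.5071 -0.0073  0.16  ] n 2 ang 0.006
[-0.068, 0.0, 0.044]
[-0.068, -0.0, 0.044]
rot [0.0002, -0.0001, -0.0009]
from [ 0.5071 -0.0073  0.16  ] to [ 0.4872 -0.0092  0.122 ] n 4 ang 0.0
[-0.025, 0.0, 0.048]
[-0.025, 0.0, 0.048]
[-0.025, 0.0, 0.048]
[-0.025, 0.0, 0.048]
rot [0.0, 0.0, 0.0]
```

Emit:
play_rows(claw=[1, 1, 1, 1, 1, 1, 1, 1], delta_pos=[[-0.068, 0, 0.044], [-0.068, 0, 0.044], [-0.025, 0, 0.048], [-0.025, 0, 0.048], [-0.025, 0, 0.048], [-0.02, 0, 0.04], [0, 0, 0.01], [0, 0, 0]], delta_rot=[[0, 0, 0], [0, 0, 0], [0, 0, 0], [0, 0, 0], [0, 0, 0], [0, 0, 0], [0, 0, 0], [0, 0, 0]])

```text
time: 20.45
ee_pos: [0.4903, -0.0082, 0.1225]
eef_rot: [0.999, 0.043, 0.001, 0.0]
ft_force: [0.5, 0.5, 0.4]
width: 0.0002
grip_force: 0.0
```

Emit:
play_rows(claw=[1, 1, 1, 1], delta_pos=[[0, 0, 0.012], [0, 0, 0.01], [0, 0, 0.006], [0, 0, 0]], delta_rot=[[0, 0, 0], [0, 0, 0], [0, 0, 0], [0, 0, 0]])

```text
time: 20.85
ee_pos: [0.4909, -0.0081, 0.119]
eef_rot: [0.999, 0.043, 0.002, -0.0]
ft_force: [-9.7, 0.5, 22.9]
width: 0.0005
grip_force: 11.5
```

Firm stop at z = 0.119, so the cover is flat. Rise clear of it and check with the cameras.

Emit:
play_rows(claw=[1, 1, 1, 1, 1, 1, 1, 1], delta_pos=[[0, 0, -0.06], [0, 0, -0.2], [0, 0, -0.2], [-0.05, 0.1, -0.2], [-0.05, 0.22, -0.1], [0, 0.22, 0], [0, 0.22, 0], [0, 0, 0]], delta_rot=[[0, 0, 0], [0, 0, 0], [0, 0, 0], [0, 0, 0], [0, 0, 0], [0, 0, 0], [0, 0, 0], [0, 0, 0]])

```text
time: 21.65
ee_pos: [0.4824, -0.1675, 0.2702]
eef_rot: [0.999, 0.039, 0.002, 0.001]
ft_force: [0.1, 1.3, -0.2]
width: 0.0004
grip_force: 0.0
```

Run:
```python
from h import *
s=cam('scene');h=cv2.cvtColor(s['im'],cv2.COLOR_RGB2HSV)
m=((h[...,0]>8)&(h[...,0]<22)&(h[...,1]>80)).astype(np.uint8);m[:110]=0;m[300:]=0;m[:,:170]=0;m[:,350:]=0
n,l,st,ce=cv2.connectedComponentsWithStats(m);i=1+st[1:,4].argmax();print(st[i])
cn=cv2.findContours((l==i).astype(np.uint8),0,2)[0][0];hu=cv2.approxPolyDP(cv2.convexHull(cn),3,True)
print(hu.reshape(-1,2).tolist())
print('closed carton predicted',proj(s,[c2w(p) for p in[(-.07,.12,.119),(.07,.12,.119),(.07,-.12,.119),(-.07,-.12,.119),(-.07,-.12,0),(.07,-.12,0)]]).round(0).tolist())
# open by 0.1 rad: free edge
print('edge at 0.1rad',proj(s,[c2w((-.07,.12,.133)),c2w((-.07,-.12,.133))]).round(0).tolist())
S=r.read_state();print(S['ee_pos'],S['joint_vel'].round(2),S['time'],S['ft_force'])
```

```text
[ 204  182  100  109 4258]
[[204, 185], [215, 182], [290, 217], [303, 236], [301, 268], [246, 290], [211, 219]]
closed carton predicted [[203.0, 184.0], [258.0, 167.0], [303.0, 236.0], [240.0, 259.0], [244.0, 292.0], [301.0, 269.0]]
edge at 0.1rad [[202.0, 179.0], [240.0, 255.0]]
[ 0.48272369 -0.1644352   0.26969982] [-0.04 -0.01 -0.07  0.02 -0.    0.   -0.04] 21.7 [ 0.4320537   1.04511438 -0.02125809]
```

The visible corners match a flat closed cover: (204,185) measured against (203,184) predicted.

Emit:
play_rows(claw=[1, 1, 1], delta_pos=[[0, 0, 0], [0, 0, 0], [0, 0, 0]], delta_rot=[[0, 0, 0], [0, 0, 0], [0, 0, 0]])

```text
time: 22.0
ee_pos: [0.4834, -0.1601, 0.2692]
eef_rot: [0.999, 0.044, 0.001, 0.0]
ft_force: [0.3, 1.1, 0.3]
width: 0.0001
grip_force: 0.0
```

```bash
python3 -c "
from bench import r
print(r.close_job())"
```

```text
the job is handed in; nothing more can be done
None
```

The bottle was standing upright in the empty bay before I closed the carton with both end flaps and then the cover flat; I handed the job in at 22 s, and no verdict came back.

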